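Hang the dip basket on the drip stand, kick its leg down and hold the stand upright

ROBOT

A 6-joint arm with a two-finger parallel gripper is mounted at the origin on a cart in front of the work surface, level with it; the furniture and walls round the work are solid. World frame = base frame: x ahead of the robot, y to its left, z up, the work surface at z = 0. Lengths are in m, angles in rad, forces in N, time in s.
With the tool pointing down it reaches from about 0.275 to 0.75 m from the base axis. Payload 10.2 kg.
Tool frame: the origin (TCP) lies midway between the tips of the shut fingers; the grasp point (between the pads) lies 19 mm behind it (env.hold_point_z is the distance from the TCP to the grasp point, in m); x points along the fingers, z is the direction in which the jaws open and shut, and the axes are right-handed (so a half turn about x gives the same grasp; the last joint's range is limited). The gripper opens to 85 mm and grips with 20 to 120 N. Pads are 22 mm wide; open, the fingers measure 114 mm over their backs; the gripper's body (76 mm by 85 mm) begins 54 mm behind the grasp point. The pads swing forward as they close: fully open they stand 13 mm farther back than shut.
Start: joints at [-1.436, 0.313, 1.498, -0, 1.331, -0.223], TCP at [0.184, -0.492, 0.231] pointing down, gripper open.
Joint ranges: [-2.94, 2.94], [-0.97, 2.17], [0.19, 2.56], [-1.23, 4.37], [0.02, 3.11], [-2.88, 2.88]. Speed limits (rad/s): [2.39, 2.39, 3.01, 3.14, 3.14, 3.14].

INTERFACE

Orientations are given as a unit quaternion [x, y, z, w].
In Python, from bench import env, kinematics, monitor, eyes, job gives the robot as it stands. The module is installed in compiled form; this text tells all that it offers. Calls block until the motion is done:
- env.reach(position, orientation): joint-space move of the TCP to a pose.
- env.movel(position, velocity=0.15, frame=None, guard=None): straight line of the TCP; frame=None keeps the orientation; velocity is the mean speed in m/s. With guard (N) it stops when the force on the tool has changed by that much, and returns True; else False.
- env.set_joints(angles): joint-space move.
- env.release() and env.close_gripper(effort=None): open the fingers fully, or close them until they stop; effort is the grip in N (None keeps the last).
- env.hold(seconds).
- kinematics.ik(position, orientation): joint angles nearest the present ones, or None.
- monitor.sense(): the state.
- eyes.grab_frame(name): name is "side" or "top" or "wrist"; returns a dict with "frame" (400x640x3 uint8, red, green, blue), "mtx" (3x3 intrinsics, pixels), "k1" (the pictures are not rectified: a ray, as slopes to the right and down, at radius r is drawn at 1 + k1 r^2 times it, then the intrinsics apply), "view" (4x4, takes a point from world to camera coordinates). Camera axes: x right, y down, z forward; pixel columns grow to the right and rows downward; lengths in m; the calibration is good to about 2 mm. A picture is of the moment at which its call begins. There is no depth.
A pose or a line that the arm cannot do raises env.MotionError and nothing moves.
- job.hand_in(): hands the job in, once; it reports no verdict.
The state is a dict: "clock": time; "joints": joint angles; "qvel": joint speeds; "joint_efforts": joint torques, N m; "position": TCP position; "ee_rot": TCP orientation; "contact_force": force on the tool from outside, world axes, zero at the start; "ft_torque": the same for the moment, N m; "finger_gap": opening from 0.0 (shut) to 1.0 (fully open).
Only numpy, scipy, OpenCV 4.12 (cv2) and the standard library are available. Lean on these libraries where they do the work, as an engineer would, in place of code of your own. Each camera call takes 0.05 s, during which the arm holds its last target.

TASK

The drip stand's tilting frame is leaning towards its double hook: first hang the wire basket by its handle on the double hook and let go of it, then flip the kickstand on the other side of the frame down over its centre until it snaps fully down. Then take the frame by the rubber handle at its top, bring it upright and keep hold of it there, because it tips back as soon as it is let go: you finish while still holding the frame upright, with the basket hanging and the kickstand down. Carry the basket level and do not disturb the other things on the bench.

Things in the scene. Friction and masses are not known exactly. Their poses are not given: they have to be found in the camera images.
- stand: base plate of the steel drip stand, 120 x 175 x 8 mm, bolted to the bench; origin on the bench under the middle of the frame. +y points to the hook side, -y to the kickstand side, x along the frame's width. The frame is an upside-down U of 12 mm rod, 100 mm wide and 256 mm high when upright, hinged at its feet on an axis along x, 26 mm above the bench
- frame (a joint): tilt of the frame, rad: 0 is upright, positive leans to the hook side (+y of the stand). It starts on its stop at 0.2 and tips back there when let go; with the basket on, 1 to 3 N at the handle hold it upright. With the kickstand down its foot stops the frame between -0.01 and -0.05, otherwise it could fall to -0.3
- handle: black rubber sleeve on the middle of the frame's top bar, a level cylinder 22 mm in diameter and 60 mm long along its x (the stand's x), which turns freely on the bar; origin at its centre, 250 mm above the bench when the frame is upright, 224 mm from the tilt axis
- hook_seat (a point): seat of the double hook, part of the frame: two parallel 8 mm steel prongs, 48 mm apart (40 mm clear), run out from the frame to +y, dip into a trough and turn up 18 mm above this point. It lies midway between the prongs, where the middle of the basket's handle bar belongs, 120 mm out from the frame, 171.5 mm up when upright (150 out, 145 up at the start). x along the frame's width, y out, z up the frame
- basket: wire dip basket with small copper castings fixed in it, 86 (its x) x 60 (its y) x 42 mm high, about 0.25 kg; origin under its centre, z up. Its rigid handle rises in the middle of its two short sides and joins them by a straight level bar along its x. The fixed power supply box close behind basket and hook is 163 mm high: lift over it or stay in front
- basket_grip (a point): middle of the basket's handle bar, 112 mm above the basket's underside; axes as the basket's. The bar is 9 mm thick and 80 mm long along the basket's x. Gripped at its middle from above, the fingers fit between the two prongs. The basket's rim is 70 mm below the bar and too wide to pass between or over the prongs: bring the bar in over the turned-up ends from outside (+y) with the basket below the prongs, then lower it
- kickstand (a joint): angle of the kickstand leg, rad: 0 is folded up (start, pointing out to the frame's -y side and 30 degrees above square to the frame), 1.57 is fully down on its own stop. An over-centre spring holds it at either end: it turns over at about 0.6, and from 0.8 on it surely snaps down by itself. Pushing it down from above at 60 mm from the hub takes 1 to 3 N
- kick_hub (a point): the kickstand's pivot, on the kickstand side of the frame's lower cross-bar, 100 mm above the bench when upright; the pivot's axis runs along the stand's x
- kick_foot (a point): centre of the rubber foot bar (44 mm long, 12 mm thick) at the free end of the kickstand leg, 98 mm from the hub. The leg between is a flat steel bar 26 mm wide (along x) and 7 mm thick. When the frame is upright the foot stands on the base plate behind a low lip
- tape_roll: bystander: a roll of masking tape lying flat, 68 mm across, 24 mm high, between basket and stand; leave alone
- cup: bystander: a used plastic cup, 96 mm across, 108 mm high, behind the stand; leave alone
- block: bystander: a wood block 40 x 85 x 34 mm behind the stand; leave alone
- tweezers: bystander: steel tweezers, 126 x 15 x 9 mm, lying at the back right; leave alone

How it is judged:
By the outcome, as a careful person would: the job done as asked, in the order asked, and still so for the second after the job is handed in, while the arm keeps its last pose, push and grip.
It also fails if it takes over 62 s, if anything falls off the work surface, if the arm or the gripper's body presses on something with over 40 N, if the wrist force passes 120 N, or if a joint passes its speed limit or range.

## Working session

There is one attempt and no reset: what is moved stays moved. The work goes in short steps, each a Python script; the robot and the scene stay as the last script left them, time stands still between calls to the robot, and variables do not carry over. Pictures are saved under pics/ and viewed, and the job is handed in when it is done.

```bash
mkdir -p pics; ls
cat > h.py <<'E'
import numpy as np, cv2
from bench import env, kinematics, monitor, eyes, job
def shot(cam,name):
    f=eyes.grab_frame(cam); cv2.imwrite(f'pics/{name}.png',f['frame'][:,:,::-1]); np.savez(f'pics/{name}.npz',**f); return f
def load(name): return np.load(f'pics/{name}.npz')
def ray(f,uv):
    K=f['mtx'];k1=float(f['k1']);d=np.zeros(5);d[0]=k1
    p=cv2.undistortPoints(np.array([[uv]],float),K,d)[0,0]
    V=f['view'];R=V[:3,:3];c=-R.T@V[:3,3];v=R.T@np.array([p[0],p[1],1]);return c,v/np.linalg.norm(v)
def plane(f,uv,z):
    c,v=ray(f,uv);return c+v*(z-c[2])/v[2]
def tri(*obs):
    A=np.zeros((3,3));b=np.zeros(3);L=[]
    for f,uv in obs:
        c,v=ray(f,uv);P=np.eye(3)-np.outer(v,v);A+=P;b+=P@c;L.append((c,P))
    x=np.linalg.solve(A,b);return x,[round(float(np.linalg.norm(P@(x-c)))*1000,1) for c,P in L]
def proj(f,X):
    V=f['view'];d=np.zeros(5);d[0]=float(f['k1'])
    r,_=cv2.Rodrigues(V[:3,:3]);return cv2.projectPoints(np.array([X],float),r,V[:3,3],f['mtx'],d)[0][0,0]
E
python3 - <<'E'
from h import *
for c in ['side','top','wrist']:
    f=shot(c,c+'0');V=f['view'];print(c,-V[:3,:3].T@V[:3,3],V[2,:3],f['mtx'][0],f['k1'])
s=monitor.sense();print(s)
E
```

```text
pics
side [ 0.27331226 -0.83649304  0.49319946] [ 0.36067704  0.86860348 -0.33976473] [377.78678168   0.         326.6099779 ] -0.06136884535166714
top [0.4574344  0.0405752  1.56115349] [ 0.08828154 -0.05698548 -0.99446419] [472.39532974   0.         316.28400605] -0.12964220461727632
wrist [ 0.25470679 -0.46486808  0.37377546] [-0.27861399 -0.10207614 -0.9549632 ] [304.86891397   0.         319.7944996 ] -0.04186211220043376
{'clock': 0.15, 'joints': array([-1.43640124e+00,  3.13336928e-01,  1.49826832e+00, -2.78424577e-06,
        1.33101051e+00, -2.23389059e-01]), 'qvel': array([ 1.62902789e-04, -1.08680641e-03, -3.07604716e-03, -6.52696953e-05,
       -5.82613130e-04,  1.00854156e-04]), 'joint_efforts': array([ 1.70886913e-03, -4.12370145e+01, -2.59797192e+01, -1.42302288e-04,
        3.21510466e-03,  3.34716754e-05]), 'position': array([ 0.18382073, -0.49155456,  0.23085646]), 'ee_rot': array([ 0.40331701,  0.58123535, -0.4027845 ,  0.58074564]), 'contact_force': array([-0.07195037,  0.20869573,  0.23348957]), 'ft_torque': array([-0.07794396, -0.01722157,  0.00344859]), 'finger_gap': 0.9990562318379259}
```

View pics/side0.png

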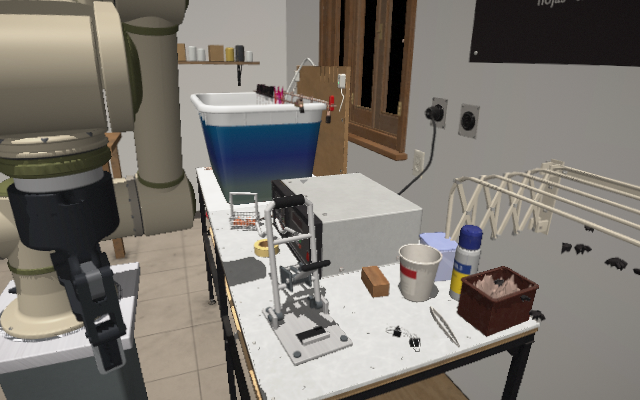

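View pics/top0.png

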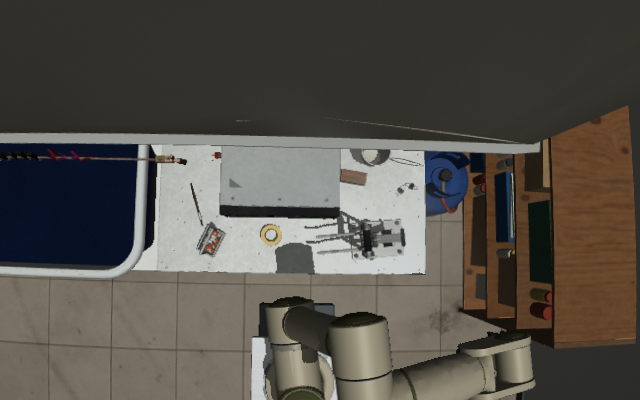

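View pics/wrist0.png

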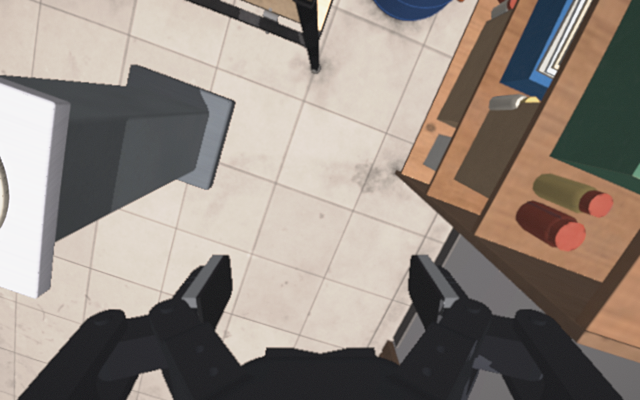

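Side shows the stand around (300,270), basket at (243,215), and tape at (263,247). Top shows the basket at (211,240), tape at (271,235), handle at (368,238). I'll zoom in.

Run:
```python
from h import *
a=cv2.imread('pics/top0.png');cv2.imwrite('pics/top0a.png',cv2.resize(a[200:280,180:260],None,fx=7,fy=7,interpolation=cv2.INTER_CUBIC))
cv2.imwrite('pics/top0b.png',cv2.resize(a[195:280,290:420],None,fx=6,fy=6,interpolation=cv2.INTER_CUBIC))
a=cv2.imread('pics/side0.png');cv2.imwrite('pics/side0a.png',cv2.resize(a[180:370,215:360],None,fx=3.1,fy=3.1,interpolation=cv2.INTER_CUBIC))
f=load('top0')
for n,uv in dict(basket=(211,240),tape=(271,235),handle=(368,238)).items(): print(n,plane(f,uv,0.03 if n!='handle' else .245))
```

```text
basket [0.46162195 0.29041952 0.03      ]
tape [0.48111584 0.09767773 0.03      ]
handle [ 0.47333672 -0.18166868  0.245     ]
```

View pics/top0a.png

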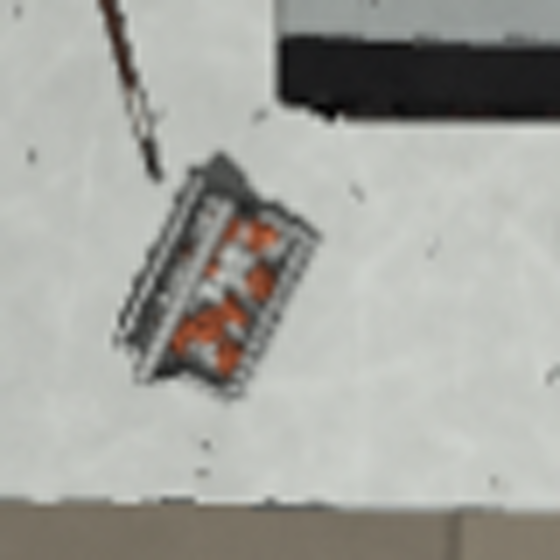

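View pics/top0b.png

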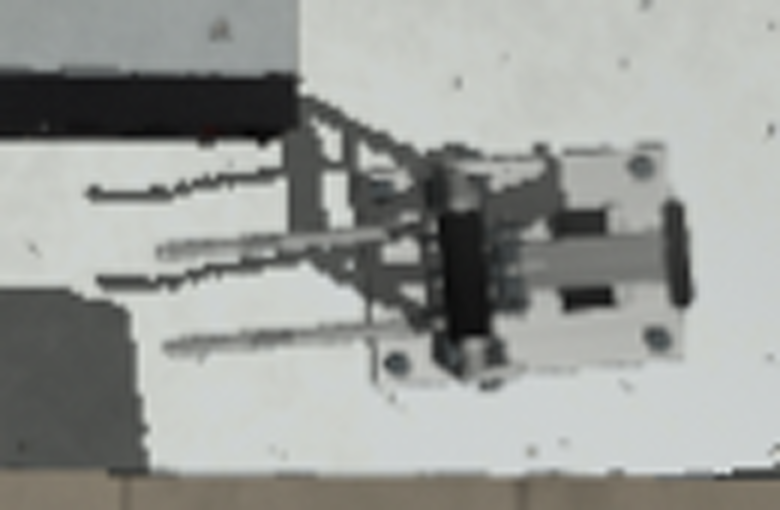

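View pics/side0a.png

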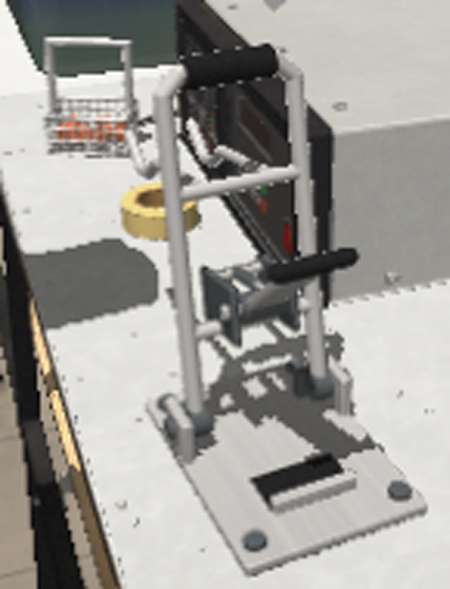

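```bash
cat >> h.py <<'E'
from scipy.spatial.transform import Rotation as R
def down(th):
    """tool down, jaw axis at angle th (from world x) in plane"""
    X=np.array([0,0,-1.]);Z=np.array([np.cos(th),np.sin(th),0]);return R.from_matrix(np.array([X,np.cross(Z,X),Z]).T).as_quat()
E
python3 - <<'E'
from h import *
s=monitor.sense();M=R.from_quat(s['ee_rot']).as_matrix();print(M.round(2))
f=load('wrist0');V=f['view'];c=-V[:3,:3].T@V[:3,3];print('cam in tool',M.T@(c-s['position']),'dir',M.T@V[2,:3])
T,S=load('top0'),load('side0')
for a,b in [((212.9,228.6),(256.9,192.9)),((200.7,253.6),(229.5,192.9))]: print(tri((T,a),(S,b)))
print(plane(T,(220,215),0.0),plane(T,(340,217),0), plane(T,(220,206),.163),plane(T,(340,207),.163))
for th in (np.pi/2,-np.pi/2):
  for p in [(.40,.15,.33),(.40,-.03,.36)]: print(th,kinematics.ik(p,down(th)))
E
```

```text
[[-0.    0.94  0.35]
 [ 0.    0.35 -0.94]
 [-1.    0.   -0.  ]]
cam in tool [-0.14290178  0.07577482 -0.00031491] dir [ 0.95489818 -0.29693173 -0.00100522]
(array([0.49715167, 0.27131485, 0.11643279]), [1.1, 1.1])
(array([0.4194261 , 0.30699712, 0.11374093]), [0.1, 0.1])
[0.54439477 0.26809674 0.        ] [ 0.54478997 -0.12858185  0.        ] [0.56193154 0.24515258 0.163     ] [ 0.56552944 -0.11063148  0.163     ]
1.5707963267948966 [ 8.30528571e-02  3.51173764e-02  1.57508455e+00 -4.44089210e-16
  1.53139073e+00 -1.48774347e+00]
1.5707963267948966 [-3.69019498e-01 -3.36210695e-02  1.56837761e+00 -4.44089210e-16
  1.60683611e+00 -1.93981582e+00]
-1.5707963267948966 [ 8.30528571e-02  3.51173764e-02  1.57508455e+00 -4.44089210e-16
  1.53139073e+00  1.65384918e+00]
-1.5707963267948966 [-3.69019498e-01 -3.36210695e-02  1.56837761e+00 -4.44089210e-16
  1.60683611e+00  1.20177683e+00]
```

Run:
```python
from h import *
env.reach((.42,-.06,.38),down(np.pi/2)); shot('wrist','w1')
env.reach((.42,.13,.34),down(np.pi/2)); shot('wrist','w2')
shot('side','s2');s=monitor.sense();print(s['clock'],s['position'])
```

```text
2.9667 [0.42049551 0.12869512 0.34025972]
```

View pics/w1.png

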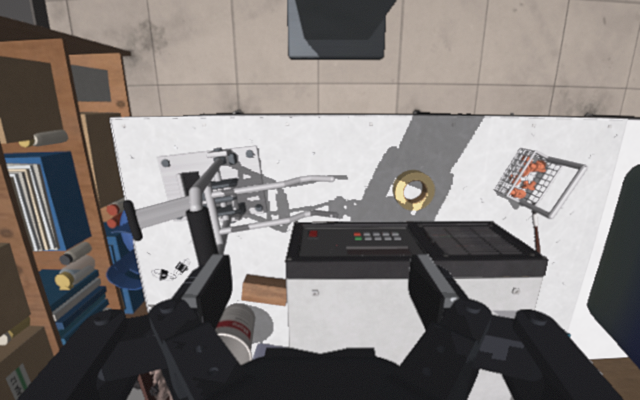

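View pics/w2.png

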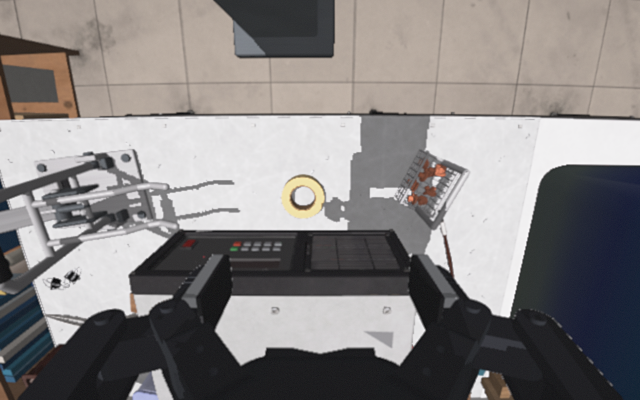

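Both wrist views show the basket (w1 540,180; w2 433,188), the prongs (w1 ~300,190; w2 ~130,205) and the handle (w1 203,235). I'll zoom in to get the pixels.

Run:
```python
from h import *
a=cv2.imread('pics/w1.png')
def z(n,a,x0,x1,y0,y1,k): cv2.imwrite(f'pics/{n}.png',cv2.resize(a[y0:y1,x0:x1],None,fx=k,fy=k,interpolation=cv2.INTER_CUBIC))
z('w1a',a,110,360,130,280,3.2); z('w1b',a,480,600,130,260,4.5)
a=cv2.imread('pics/w2.png');z('w2a',a,0,200,130,300,3.5);z('w2b',a,380,490,130,250,5)
```

```text
(no output)
```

View pics/w1a.png

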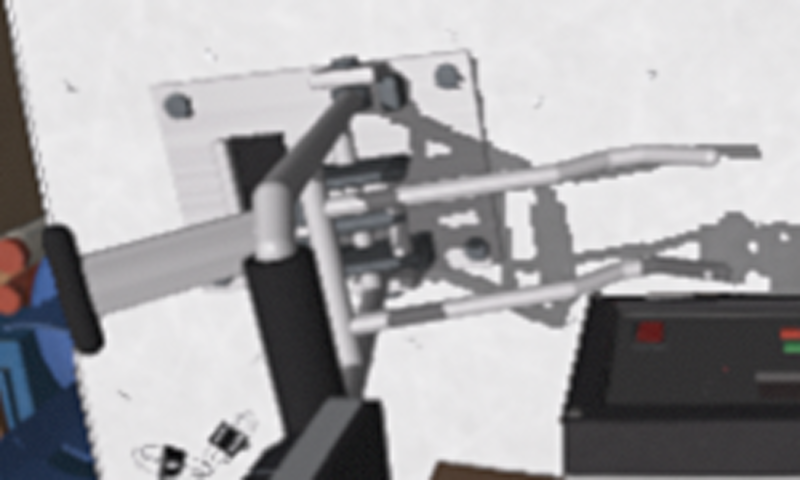

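View pics/w1b.png

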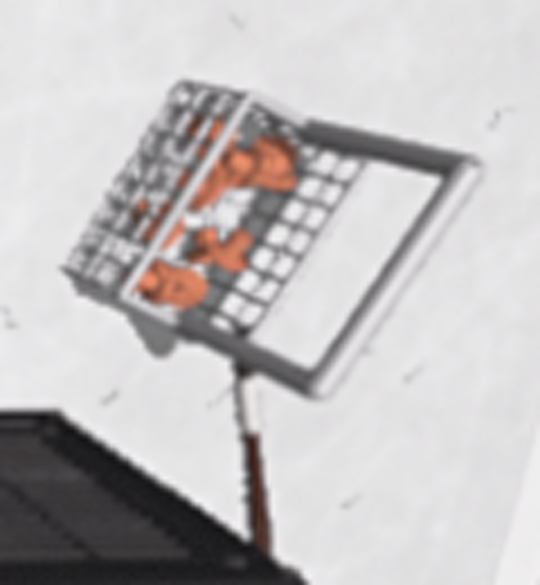

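View pics/w2a.png

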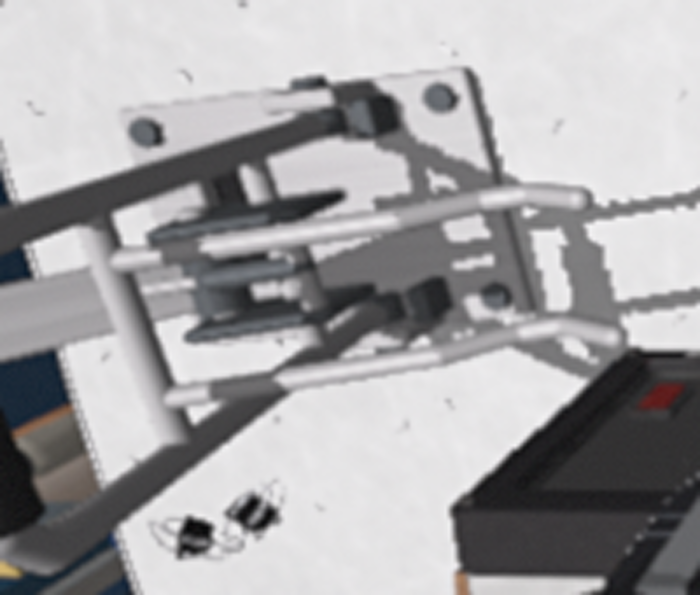

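View pics/w2b.png

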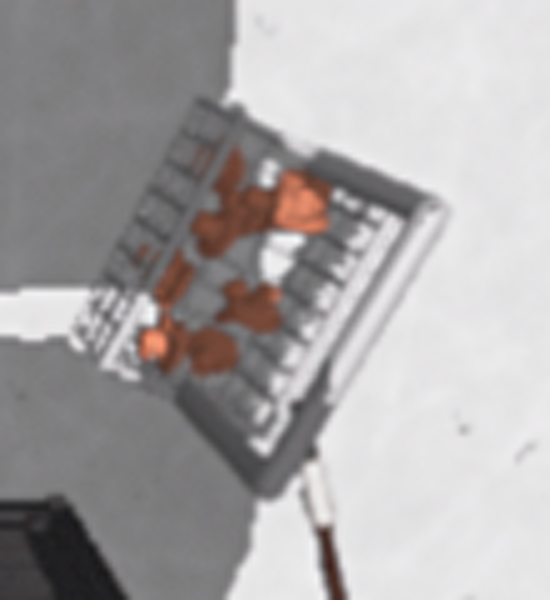

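Run:
```python
from h import *
T,S,A,B=[load(n) for n in ('top0','side0','w1','w2')]
def t(n,*o): x,e=tri(*o);print(n,x.round(4),e);return x
b1=t('barNear',(A,(584.4,167.3)),(B,(468,171.4)),(T,(200.7,253.6)),(S,(229.5,192.9)))
b2=t('barFar',(A,(549.8,216)),(B,(433.6,228)),(T,(212.9,228.6)),(S,(256.9,192.9)))
d=b2-b1;print('mid',(b1+b2)/2,'len',np.linalg.norm(d),'ang',np.degrees(np.arctan2(d[1],d[0])))
n=t('tipNear',(A,(332.8,179.1)),(B,(166.3,187.1)),(T,(318,253)))
f=t('tipFar',(A,(308.4,213.75)),(B,(176.3,226.3)),(T,(316.7,236.7)))
d=f-n;print('mid',(n+f)/2,'len',np.linalg.norm(d),'ang',np.degrees(np.arctan2(d[1],d[0])))
for n_,F,ps in (('w1',A,[(153/3.2+110,85/3.2+130),(470/3.2+110,52/3.2+130)]),('w2',B,[(122/3.5,110/3.5+130),(470/3.5,68/3.5+130)]),('top',T,[(290+680/6,195+357/6),(290+375/6,195+385/6),(290+663/6,195+147/6)])):
  P=[plane(F,p,.008) for p in ps];print(n_,np.round(P,4),np.degrees(np.arctan2(*(P[1]-P[0])[[1,0]])),np.linalg.norm(P[1]-P[0]))
t('handle',(T,(368,240.4)),(S,(289.2,200.3)))
t('foot',(T,(403.2,237.2)),(S,(316,265.5)),(A,(133.4,220.6)))
```

```text
barNear [0.4203 0.3101 0.1148] [1.7, 3.4, 3.3, 2.0]
barFar [0.4961 0.2751 0.1157] [2.4, 3.4, 3.4, 2.9]
mid [0.45816469 0.29258168 0.11523013] len 0.08351093754910982 ang -24.820686707239744
tipNear [ 0.4298 -0.0447  0.1539] [1.4, 1.9, 3.2]
tipFar [ 0.4837 -0.0572  0.1272] [18.1, 7.7, 14.7]
mid [ 0.45674225 -0.05094832  0.14056858] len 0.06144538613187364 ang -13.070535516262938
w1 [[ 0.4245 -0.3367  0.008 ]
 [ 0.4079 -0.1651  0.008 ]] 95.52471525955022 0.17242411639536598
w2 [[ 0.4254 -0.335   0.008 ]
 [ 0.4077 -0.1625  0.008 ]] 95.85122647081778 0.1734023037642149
top [[ 0.4227 -0.3412  0.008 ]
 [ 0.4059 -0.1706  0.008 ]
 [ 0.5392 -0.3314  0.008 ]] 95.61843635237875 0.17142601791821088
handle [ 0.4672 -0.1813  0.2486] [0.6, 0.6]
foot [ 0.4794 -0.2988  0.1668] [3.1, 0.5, 3.1]
```

Run:
```python
from h import *
T,S,A,B=[load(n) for n in ('top0','side0','w1','w2')]
def t(n,*o): x,e=tri(*o);print(n,x.round(4),e);return x
a=lambda x,y:(A,(110+x/3.2,130+y/3.2)); b=lambda x,y:(B,(x/3.5,130+y/3.5)); tp=lambda x,y:(T,(290+x/6,195+y/6))
t('near1',a(713,157),b(582,200)); t('near2',a(757,151),b(582,200)); t('near wt',tp(168,348),b(582,200))
t('far1',a(635,268),b(617,337)); t('far2',a(728,270),b(617,337)); t('far wt',tp(160,250),b(617,337)); 
t('hinge',a(388,90),b(370,115))
# crossbar (hook) ends: upper crossbar of frame
t('xbarN',a(315,180),b(95,228));t('xbarF',a(352,360),b(172,435))
yd=np.array([-.0985,.9951,0]);xd=np.array([.9951,.0985,0]);o=np.array([.4716,-.2257,0])
for n,F in (('w1',A),('w2',B),('top',T)):
  for p in (-.024,.024): print(n,p,proj(F,o+.15*yd+p*xd+[0,0,.145]), 'tip',proj(F,o+.182*yd+p*xd+[0,0,.154]))
```

```text
near1 [ 0.4308 -0.0434  0.1533] [0.3, 0.3]
near2 [ 0.4229 -0.0289  0.181 ] [1.0, 1.0]
near wt [ 0.4299 -0.0463  0.1504] [2.4, 2.4]
far1 [ 0.5061 -0.0768  0.0779] [2.8, 2.8]
far2 [ 0.4767 -0.0369  0.1564] [0.6, 0.6]
far wt [ 0.4781 -0.0414  0.1506] [2.2, 2.2]
hinge [ 0.4269 -0.2076  0.0163] [0.4, 0.4]
xbarN [ 0.4341 -0.1913  0.1749] [0.0, 0.0]
xbarF [ 0.5059 -0.1843  0.1758] [0.4, 0.4]
w1 -0.024 [304.65517874 179.4007218 ] tip [329.99355329 178.57338178]
w1 0.024 [308.77200493 214.82997297] tip [333.3032061  214.89161626]
w2 -0.024 [140.18911563 186.88252192] tip [162.76989226 186.16002479]
w2 0.024 [150.77084691 225.20166097] tip [172.83997544 225.67117528]
top -0.024 [328.33102422 251.38179276] tip [317.89418333 252.36827338]
top 0.024 [326.95379728 235.40341427] tip [316.52694091 236.26192826]
```

Run:
```python
from h import *
q=down(np.radians(65.2)); p=np.array([.4582,.2915,.0945])
env.reach(p+[0,0,.09],q); shot('wrist','w3')
env.movel(p,velocity=.12)
s=monitor.sense();print(s['clock'],s['position'],s['contact_force'])
env.close_gripper(60); s=monitor.sense();print(s['clock'],s['finger_gap'],s['position'],s['contact_force'])
shot('wrist','w4')
```

```text
4.825 [0.45866939 0.2916031  0.09532808] [ 0.12440775  0.66773252 -1.29645368]
5.5333 0.08152400923838538 [0.4583568  0.29163485 0.09470554] [0.32907168 1.18995975 2.56054686]
```

View pics/w4.png

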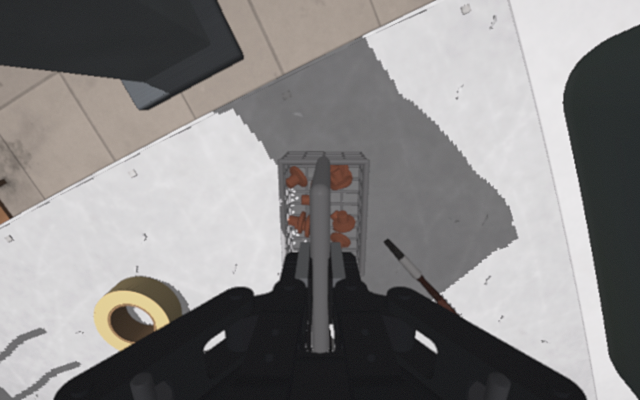

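The bar (320,160–350) is gripped squarely between the pads. Next I lift it, carry it round to a point outside the hook, and look again.

Run:
```python
from h import *
s=monitor.sense();p=s['position']
env.movel(p+[0,0,.085],velocity=.12)
s=monitor.sense();print(s['position'],s['contact_force'],s['finger_gap'])
yd=np.array([-.0985,.9951,0]);o=np.array([.4716,-.2257,0])
t=o+.26*yd; t[2]=.18
env.movel(t,velocity=.15,frame=down(np.radians(95.65)))
env.hold(.3)
s=monitor.sense();print(s['clock'],s['position'],s['contact_force'],s['finger_gap'])
shot('wrist','w5');shot('side','s5');shot('top','t5')
```

```text
[0.45789654 0.29144211 0.17874921] [-0.12387395 -0.52088091 -2.11627157] 0.07817125630209686
8.6167 [0.44597866 0.03318098 0.17996688] [-0.04786035  0.29476204 -2.15544973] 0.07989717937927866
```

View pics/w5.png

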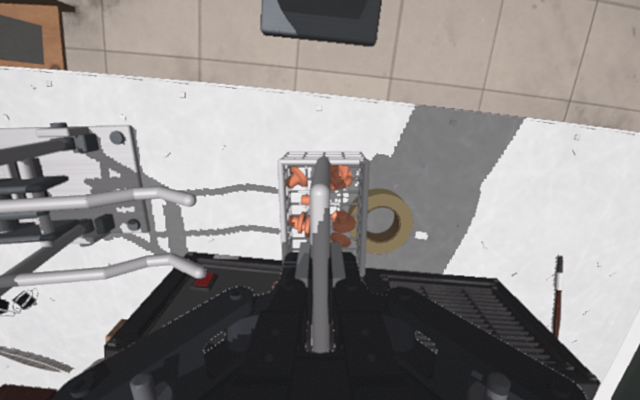

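View pics/s5.png

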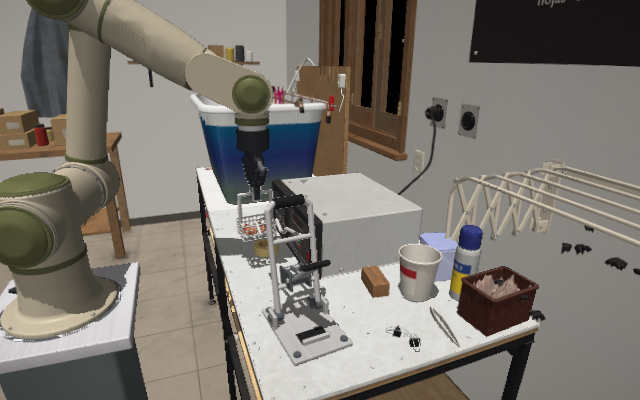

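Run:
```python
from h import *
a=cv2.imread('pics/w5.png');cv2.imwrite('pics/w5a.png',cv2.resize(a[160:300,0:220],None,fx=3.6,fy=3.6,interpolation=cv2.INTER_CUBIC))
a=cv2.imread('pics/t5.png');cv2.imwrite('pics/t5a.png',cv2.resize(a[195:280,220:420],None,fx=4,fy=4,interpolation=cv2.INTER_CUBIC))
```

```text
(no output)
```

View pics/w5a.png

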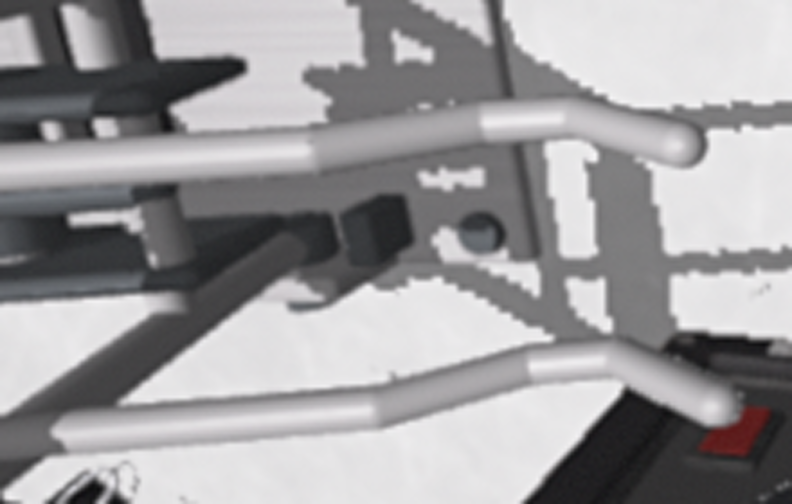

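View pics/t5a.png

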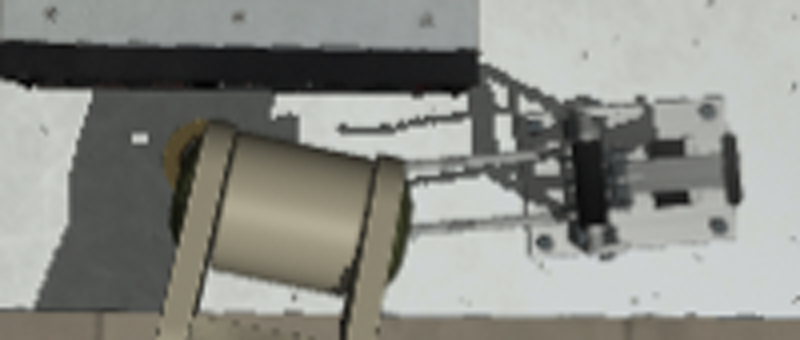

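Run:
```python
from h import *
A,B,C=[load(n) for n in ('w1','w2','w5')]
c=lambda x,y:(C,(x/3.6,160+y/3.6));b=lambda x,y:(B,(x/3.5,130+y/3.5))
yd=np.array([-.0985,.9951,0]);xd=np.array([.9951,.0985,0]);o=np.array([.4716,-.2257,0])
def st(x): return np.round([(x-o)@xd,(x-o)@yd,x[2]],4)
for n,obs in (('tipN',[c(685,143),b(582,200),(A,(332.8,179.1))]),('tipF',[c(720,402),b(617,337),(A,(110+728/3.2,130+270/3.2))]),
 ('bend1N',[c(318,152),b(392,220)]),('bendoutN',[c(565,115),b(520,188)]),('bendoutF',[c(607,355),b(562,322)])):
  x,e=tri(*obs);print(n,x.round(4),st(x),e)
for u in [(482,122),(523,119),(565,115),(530,363),(568,359),(607,355)]:
  print(u,st(plane(*c(*u),.1365)))
```

```text
tipN [ 0.4306 -0.0436  0.1534] [-0.0229  0.1852  0.1534] [0.7, 0.6, 0.2]
tipF [ 0.4764 -0.0374  0.1562] [0.0233 0.1869 0.1562] [1.0, 1.0, 0.5]
bend1N [ 0.439  -0.1097  0.15  ] [-0.0211  0.1187  0.15  ] [0.9, 0.9]
bendoutN [ 0.4273 -0.0638  0.1527] [-0.0281  0.1655  0.1527] [0.2, 0.2]
bendoutF [ 0.4805 -0.0673  0.1355] [0.0244 0.1568 0.1355] [0.5, 0.5]
(482, 122) [-0.0222  0.1407  0.1365]
(523, 119) [-0.0227  0.1484  0.1365]
(565, 115) [-0.0235  0.1562  0.1365]
(530, 363) [0.026  0.1413 0.1365]
(568, 359) [0.0251 0.149  0.1365]
(607, 355) [0.0241 0.1568 0.1365]
```

Run:
```python
from h import *
yd=np.array([-.0985,.9951,0]);xd=np.array([.9951,.0985,0]);o=np.array([.4716,-.2257,0])
P=lambda x,y,z:o+x*xd+y*yd+[0,0,z]
env.movel(P(.001,.26,.163),velocity=.06)
print(env.movel(P(.001,.150,.163),velocity=.06,guard=6))
s=monitor.sense();print(s['clock'],s['position'],s['contact_force'])
shot('wrist','w6a')
print(env.movel(P(.001,.150,.118),velocity=.03,guard=4))
s=monitor.sense();print(s['clock'],s['position'],s['contact_force'],s['finger_gap'])
shot('wrist','w6');shot('side','s6')
```

```text
False
11.1833 [ 0.45781073 -0.07614102  0.16301319] [ 0.27656078 -0.36722216 -1.76904424]
True
12.35 [ 0.45785396 -0.07637466  0.12631974] [-1.2495711   0.82348935  4.93749698] 0.07888647886981487
```

View pics/w6.png

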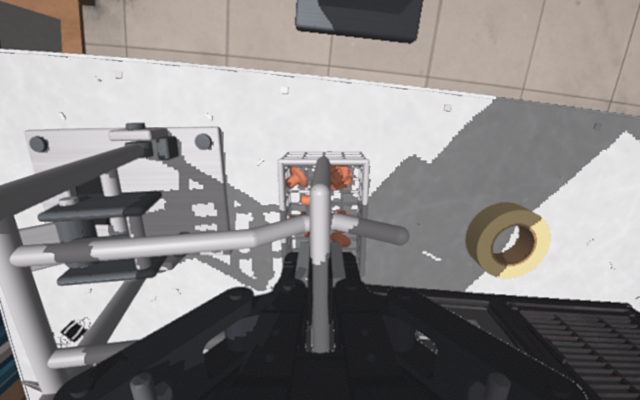

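View pics/s6.png

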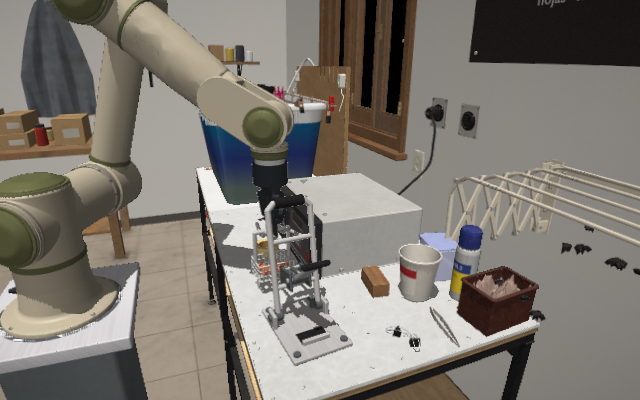

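The bar crosses the near prong at its trough (320,225), with contact at a bar height of 0.145 m, which matches the seat. I release.

Run:
```python
from h import *
env.release(); env.hold(.2)
s=monitor.sense();print(s['clock'],s['position'],s['contact_force'],s['finger_gap'])
p=s['position'];print(env.movel(p+[0,0,.05],velocity=.05,guard=5))
env.movel(p+[0,0,.20],velocity=.15)
s=monitor.sense();print(s['clock'],s['position'],s['contact_force'])
shot('wrist','w7');shot('side','s7')
a=cv2.imread('pics/s7.png');cv2.imwrite('pics/s7a.png',cv2.resize(a[180:370,215:360],None,fx=3.1,fy=3.1,interpolation=cv2.INTER_CUBIC))
```

```text
13.3833 [ 0.4572783  -0.07610242  0.12568218] [-0.4578085   0.82103821 -0.31975406] 1.0051285137786756
False
15.6833 [ 0.45705052 -0.07601938  0.32483234] [-0.21769886  0.41530456 -0.18018011]
```

View pics/w7.png

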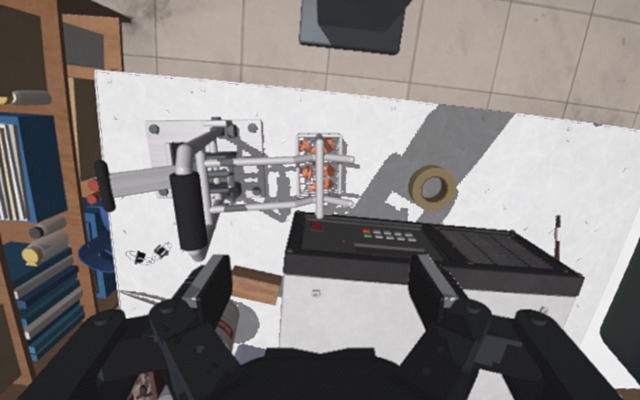

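View pics/s7a.png

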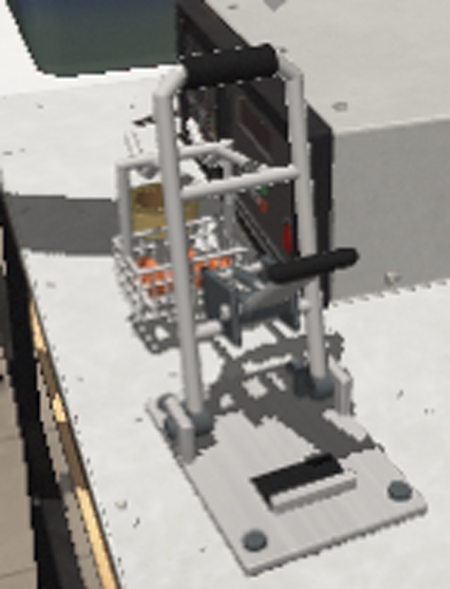

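The basket bar lies across both prong troughs (w7 320,165–205) and hangs level, and the tape is untouched. Next is the kickstand.

```bash
cat >> h.py <<'E'
yd=np.array([-.0985,.9951,0]);xd=np.array([.9951,.0985,0]);o=np.array([.4716,-.2257,0])
P=lambda x,y,z:o+x*xd+y*yd+[0,0,z]
def stc(x): x=np.array(x);return np.round([(x-o)@xd,(x-o)@yd,x[2]],4)
E
python3 - <<'E'
from h import *
env.close_gripper(40)
env.movel(P(0,-.048,.325),velocity=.2)
env.movel(P(0,-.048,.18),velocity=.15)
shot('wrist','w8');shot('side','s8')
def r(t):
    s=monitor.sense();print(t,round(s['clock'],2),stc(s['position']),s['contact_force'].round(1))
r('pre')
print(env.movel(P(0,-.048,.135),velocity=.04,guard=12));r('a')
print(env.movel(P(0,-.056,.115),velocity=.04,guard=12));r('b')
shot('side','s9')
E
python3 - <<'E'
import cv2
for n in ('s8','s9'):
    a=cv2.imread(f'pics/{n}.png');cv2.imwrite(f'pics/{n}a.png',cv2.resize(a[150:370,215:360],None,fx=2.7,fy=2.7,interpolation=cv2.INTER_CUBIC))
E
```

```text
pre 18.91 [ 0.0003 -0.0482  0.1809] [-0.3  0.3  0.9]
False
a 20.18 [-0.     -0.0479  0.1351] [-0.1  0.8  1.5]
False
b 20.88 [ 0.    -0.056  0.115] [ 0.4 -0.5 -0.6]
```

View pics/s9a.png

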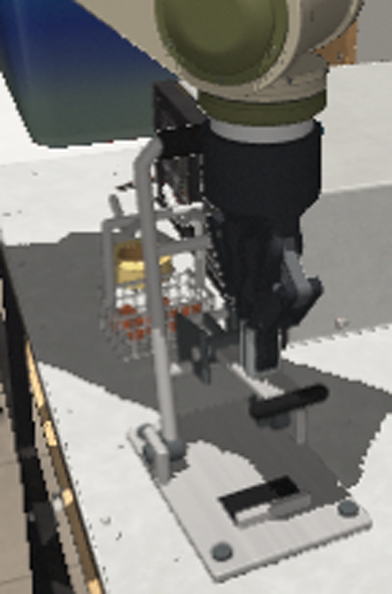

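View pics/w8.png

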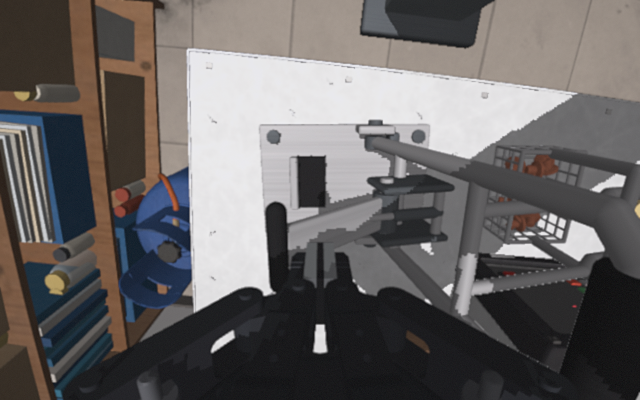

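The finger is pressing the leg down: the foot is now at about (290,400) in the zoomed view, well below where it started. I'll carry on past centre.

Run:
```python
from h import *
def r(t):
    s=monitor.sense();print(t,round(s['clock'],2),stc(s['position']),s['contact_force'].round(1))
print(env.movel(P(0,-.062,.098),velocity=.04,guard=12));r('a')
print(env.movel(P(0,-.064,.083),velocity=.04,guard=12));r('b')
env.hold(.4);r('c');shot('side','s10')
env.movel(P(0,-.058,.16),velocity=.15)
env.movel(P(0,-.058,.33),velocity=.2)
r('d');shot('side','s11');shot('wrist','w11')
for n in ('s10','s11'):
    a=cv2.imread(f'pics/{n}.png');cv2.imwrite(f'pics/{n}a.png',cv2.resize(a[150:370,215:360],None,fx=2.7,fy=2.7,interpolation=cv2.INTER_CUBIC))
```

```text
False
a 21.52 [-0.     -0.062   0.0979] [0.6 0.2 0.1]
False
b 22.05 [-0.     -0.064   0.0829] [-0.4 -0.1  0.6]
c 22.45 [ 0.     -0.064   0.0831] [ 0.1 -0.4 -0.6]
d 24.17 [-2.000e-04 -5.780e-02  3.285e-01] [-0.4 -0.7 -0.4]
```

View pics/s11a.png

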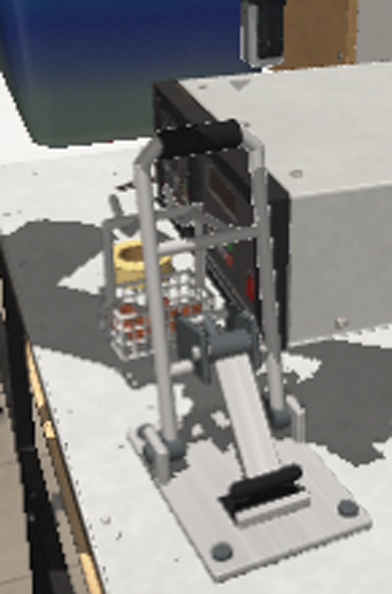

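View pics/w11.png

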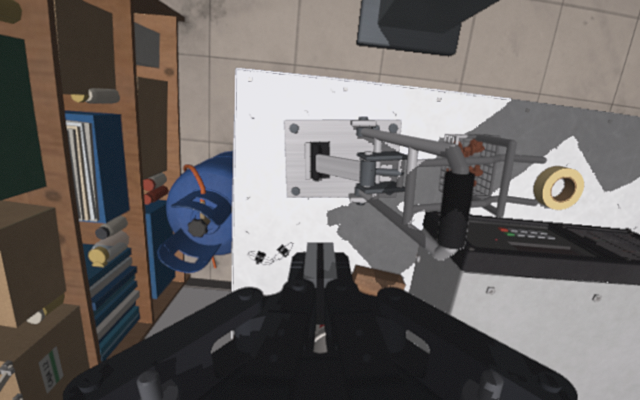

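The kickstand has snapped down, with its foot over the slot (zoomed 265,480). I'll check the foot and handle positions by triangulation.

Run:
```python
from h import *
S,W,W7,T=load('s11'),load('w11'),load('w7'),load('top0')
hs=lambda x,y:(S,(215+x/2.7,150+y/2.7))
a=cv2.imread('pics/w11.png');cv2.imwrite('pics/w11a.png',cv2.resize(a[110:270,270:500],None,fx=3.4,fy=3.4,interpolation=cv2.INTER_CUBIC))
def m(F,x0,x1,y0,y1,thr=45):
    g=F['frame'][y0:y1,x0:x1].max(2);k=(g<thr).astype(np.uint8);n,l,st,c=cv2.connectedComponentsWithStats(k);i=1+st[1:,4].argmax();return c[i]+[x0,y0],st[i]
for n,F,b in (('S',S,(265,315,190,215)),('W',W,(425,485,160,260)),('W7',W7,(165,215,165,260)),('T',T,(350,385,220,260))): print(n,m(F,*b))
```

```text
S (array([287.25102881, 201.90946502]), array([  7,   0,  33,  25, 486], dtype=int32))
W (array([455.90043004, 217.10221634]), array([   0,   11,   60,   89, 3023], dtype=int32))
W7 (array([191.56533333, 210.61      ]), array([   5,    7,   38,   78, 1500], dtype=int32))
T (array([366.44262295, 239.49180328]), array([ 11,   5,  12,  30, 183], dtype=int32))
```

View pics/w11a.png

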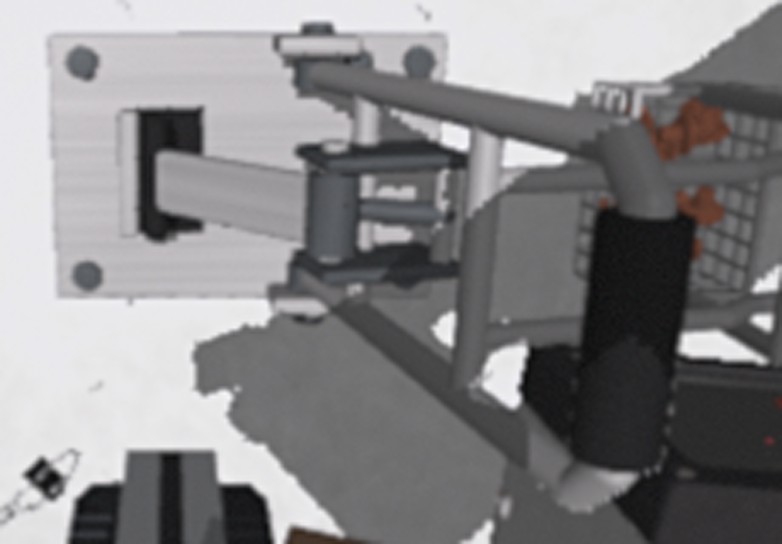

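Run:
```python
from h import *
S,W,W7,T=load('s11'),load('w11'),load('w7'),load('top0')
for n,o_ in (('handle',[(S,(289.2,200.5)),(W,(456.2,209.1)),(W7,(191.6,210.6)),(T,(367.5,240))]),('handleWW',[(W,(456.2,209.1)),(W7,(191.6,210.6))]),('foot',[(S,(313.1,327.8)),(W,(270+160/3.4,110+182/3.4))])):
    x,e=tri(*o_);print(n,x.round(4),stc(x),e)
```

```text
handle [ 0.468  -0.1766  0.2464] [0.0012 0.0492 0.2464] [1.2, 1.5, 2.7, 3.4]
handleWW [ 0.4679 -0.1743  0.2447] [0.0014 0.0515 0.2447] [0.3, 0.3]
foot [ 0.4805 -0.2847  0.0248] [ 0.0031 -0.0596  0.0248] [0.9, 0.9]
```

Run:
```python
from h import *
def r(t):
    s=monitor.sense();print(t,round(s['clock'],2),stc(s['position']),s['contact_force'].round(1),round(s['finger_gap'],3))
env.movel(P(.001,.048,.33),velocity=.15)
env.release()
print(env.movel(P(.001,.048,.227),velocity=.08,guard=8));r('down')
env.close_gripper(40);env.hold(.2);r('closed')
shot('wrist','w12');shot('side','s12')
```

```text
False
down 27.34 [0.0012 0.0479 0.2274] [-0.2  0.3  0.2] 1.001
closed 28.14 [0.001  0.0482 0.2271] [-0.6  2.4  3.4] 0.245
```

View pics/w12.png

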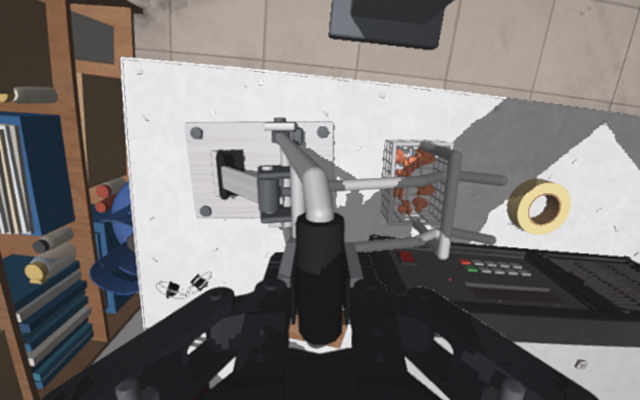

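View pics/s12.png

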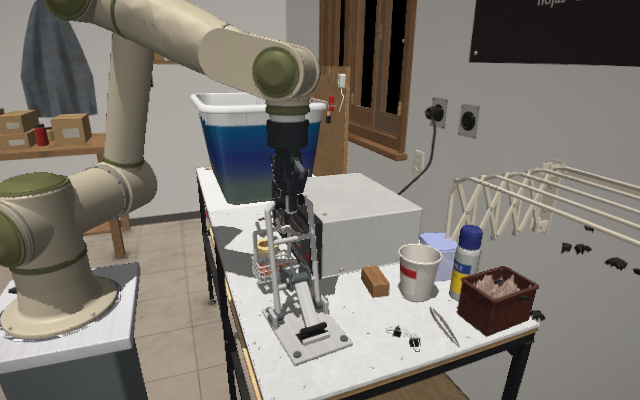

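Run:
```python
from h import *
def r(t):
    s=monitor.sense();print(t,round(s['clock'],2),stc(s['position']),s['contact_force'].round(1),round(s['finger_gap'],3))
for t in (.15,.1,.05,.02,.005):
    if env.movel(P(.001,.0045+.224*np.sin(t),.026+.224*np.cos(t)-.0188),velocity=.03,guard=12): print('guard');r(t);break
    r(t)
env.hold(.3);r('end')
shot('wrist','w13');shot('side','s13');shot('top','t13')
for n in ('s13',):
    a=cv2.imread(f'pics/{n}.png');cv2.imwrite(f'pics/{n}a.png',cv2.resize(a[150:370,215:360],None,fx=2.7,fy=2.7,interpolation=cv2.INTER_CUBIC))
```

```text
0.15 28.73 [0.0011 0.0374 0.229 ] [-0.6  2.9  5.5] 0.245
0.1 29.26 [0.0011 0.0263 0.2303] [0.  2.1 5.1] 0.246
0.05 29.78 [0.0011 0.0151 0.2312] [0.3 1.2 5.2] 0.244
0.02 30.16 [0.0011 0.0084 0.2314] [0.8 2.2 5.1] 0.241
0.005 30.42 [0.0011 0.005  0.2314] [-0.3  0.3  4.6] 0.243
end 30.72 [0.0011 0.0051 0.2314] [-0.2  1.5  4.9] 0.241
```

View pics/w13.png

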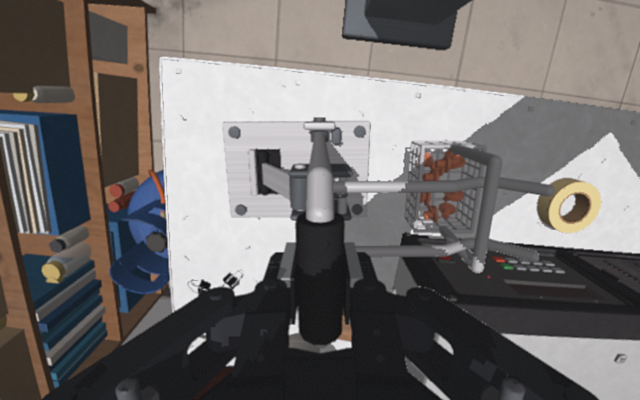

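View pics/s13a.png

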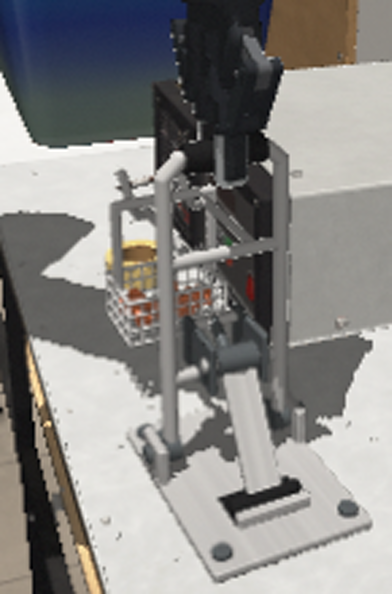

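Run:
```python
from h import *
a=cv2.imread('pics/w13.png');cv2.imwrite('pics/w13a.png',cv2.resize(a[105:285,240:400],None,fx=3.3,fy=3.3,interpolation=cv2.INTER_CUBIC))
cv2.imwrite('pics/w13b.png',cv2.resize(a[125:285,390:610],None,fx=3.3,fy=3.3,interpolation=cv2.INTER_CUBIC))
W=load('w13')
for y in (.001,.005,.009): print(y,proj(W,P(-.05,y,.026)),proj(W,P(-.05,y,.2)),proj(W,P(-.062,y,.026)))
```

```text
0.001 [315.35643834 129.54054511] [311.52010662 151.14636037] [315.32774741 118.49830434]
0.005 [318.93297785 129.54441048] [318.52635437 151.15281003] [318.93895488 118.50232298]
0.009 [322.50940608 129.54909746] [325.53222647 151.16144293] [322.5500491  118.50731205]
```

View pics/w13a.png

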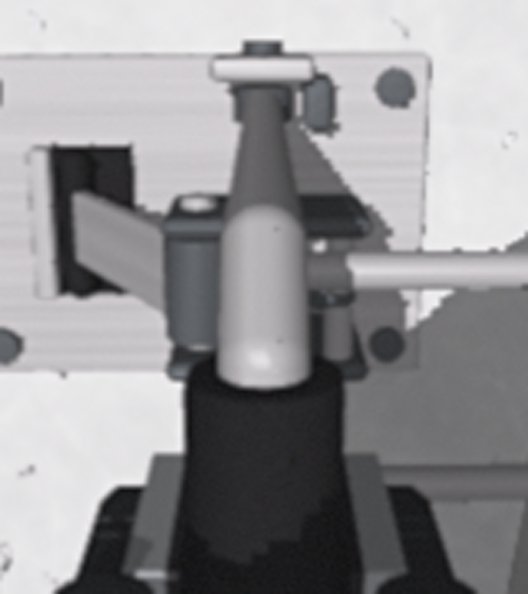

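View pics/w13b.png

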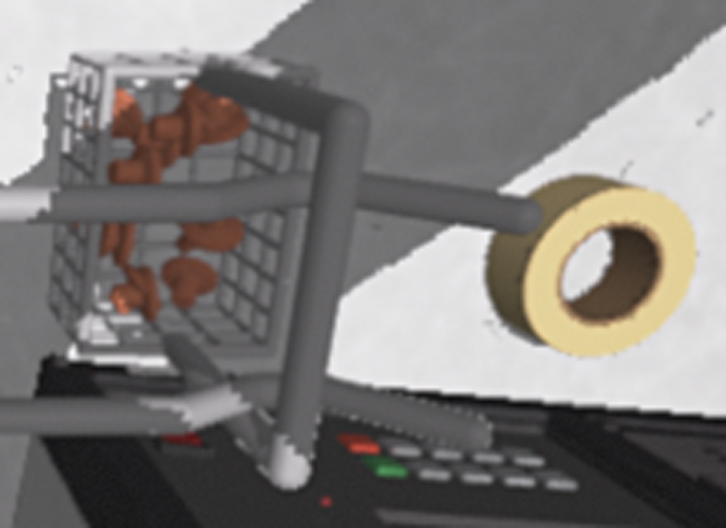

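Hinge pin (column 319.4) and rod top (319.7) line up, so the tilt is 0 ± 0.01 rad. The bar is still in both troughs and the kickstand foot is behind the lip. I'll compare the bystanders with the first picture, then hand in.

Run:
```python
from h import *
A,B=load('side0')['frame'].astype(int),load('s13')['frame'].astype(int)
d=np.abs(A-B).max(2)>60
print('block',d[262:300,358:392].sum(),'cup',d[242:302,396:442].sum(),'tweezers',d[300:350,425:465].sum())
A,B=load('top0')['frame'],load('t13')['frame']
for F in (A,B):
    h=cv2.cvtColor(F,cv2.COLOR_RGB2HSV);k=cv2.inRange(h,(18,80,60),(35,255,255))[220:250,255:290];print('tape',np.argwhere(k).mean(0)[::-1]+[255,220],k.sum()//255)
env.hold(.3);s=monitor.sense();print(s['clock'],stc(s['position']),s['contact_force'].round(1),s['finger_gap'])
job.hand_in()
```

```text
block 0 cup 0 tweezers 0
tape [270.43661972 234.52112676] 213
tape [270.42523364 234.54672897] 214
31.1667 [0.0012 0.0051 0.2314] [1.1 1.8 5.2] 0.2412321161387091
the job is handed in; nothing more can be done
```

The job is done and was handed in at 31.2 s, with the gripper still holding the frame upright. I hung the basket on the double hook and let go of it. I then pushed the kickstand over centre until it snapped down, and brought the frame up by its rubber handle.

**Last checks:**
- **Basket:** its bar lies in both prong troughs. It touched down at 0.145 m, the stated seat height.
- **Kickstand:** the foot was about 5 mm from the fully-down position I expected. My estimate of the stand's origin was about 4 mm off along y, which explains most of that. In the last pictures the foot stands behind the lip.
- **Frame:** the hinge and the top of the rod line up in the wrist picture, so the tilt is 0 within about 0.01 rad. The sideways hold force was about 2 N.
- **Bystanders:** the tape roll, block, cup and tweezers look unchanged from the first pictures.

**Disagreements:**
- Different views put the handle 3 to 4 mm apart along y. I settled this from the contact force when gripping and from the final hinge alignment.
- The arm presses down on the handle with about 5 N, which showed no ill effect.

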